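# Stand the wooden goose egg in its egg cup

## Robot

A 6-joint arm with a two-finger parallel gripper is mounted at the origin on the work surface. World frame = base frame: x ahead of the robot, y to its left, z up, the work surface at z = 0. Lengths are in m, angles in rad, forces in N, time in s.
With the tool pointing down it reaches from about 0.275 to 0.875 m from the base axis. Payload 12.5 kg.
Tool frame: the origin (TCP) lies on the centre line of the jaws, within the pads' length; the fingertips stand r.finger_overhang ahead of it and the grasp point (between the pads) lies 3 mm ahead of it (r.finger_overhang is the distance from the TCP to the fingertips, in m); z points along the fingers, y is the line along which they close (so a half turn about z gives the same grasp; the last joint's range is limited). The gripper opens to 85 mm and grips with 20 to 120 N. Pads are 22 mm wide; open, the fingers measure 114 mm over their backs; the gripper's body (76 mm by 85 mm) begins 54 mm behind the grasp point. The pads swing forward as they close: fully open they stand 13 mm farther back than shut.
Start: joints at [1.06, 0.351, 1.652, -0, 1.139, -0.085], TCP at [0.227, 0.501, 0.253] pointing down, gripper open.
Joint ranges: [-2.75, 2.75], [-0.79, 2.1], [0.01, 2.65], [-1.57, 4.71], [0.07, 3.14], [-2.87, 2.87]. Speed limits (rad/s): [2.22, 2.22, 2.79, 3.14, 3.14, 3.14].

## Interface

Orientations are given as a unit quaternion [x, y, z, w].
In Python, from cell import r, optics gives the robot as it stands. The module is installed in compiled form; this text tells all that it offers. Calls block until the motion is done:
- r.move_to(position, orientation): joint-space move of the TCP to a pose.
- r.move_linear(position, rot=None, vel=0.15): straight line of the TCP; rot=None keeps the orientation; vel is the mean speed in m/s.
- r.set_joints(angles): joint-space move.
- r.set_gripper(opening, squeeze=None): opening from 0.0 (shut) to 1.0 (fully open); squeeze is the grip in N (None keeps the last); returns when the fingers have stopped.
- r.sleep(seconds).
- r.inverse_kinematics(position, orientation): joint angles nearest the present ones, or None.
- optics.get_image(name): name is "scene" or "top" or "wrist"; returns a dict with "pixels" (480x640x3 uint8, red, green, blue), "depth" (480x640 float32, m along the optical axis (not along the pixel's ray), 0 where there is no reading), "fx", "fy", "cx", "cy" (pixels), "camera_from_world" (4x4, takes a point from world to camera coordinates); the wrist camera has in their place "mount" (4x4, takes a point from camera to tool coordinates, whose origin is the TCP and whose axes are the flange's). Camera axes: x right, y down, z forward; pixel columns grow to the right and rows downward; lengths in m; the calibration is good to about 2 mm. A picture is of the moment at which its call begins: read the wrist's pose just before it.
A pose or a line that the arm cannot do raises r.PlanningError and nothing moves.
- r.hand_in(): hands the job in; it is judged then, once.
Readings, each from a call of its own:
- r.current_t(): time.
- r.current_q(): joint angles.
- r.current_qvel(): joint speeds.
- r.current_effort(): joint torques, N m.
- r.current_tool_pos(): TCP position.
- r.current_ee_rot(): TCP orientation.
- r.current_contact_force(): force on the tool from outside, world axes, zero at the start.
- r.current_torque(): the same for the moment, N m.
- r.current_opening(): opening from 0.0 (shut) to 1.0 (fully open).
- r.current_finger_force(): force on a finger pad.
Only numpy, scipy, OpenCV 4.12 (cv2) and the standard library are available. Lean on these libraries where they do the work, as an engineer would, in place of code of your own. Each camera call takes 0.05 s, during which the arm holds its last target. There are 200 camera calls.

## Task

The wooden goose egg lies in one half of the sloping display case, under two clear sliding doors. Slide the door over it aside, take the egg out and stand it upright, pointed end up, in the larger of the two white egg cups on the counter: lower it in while you still hold it, do not drop it. Leave the wooden ball in the case and the small egg cup where they are.

Things in the scene. Friction and masses are not known exactly. Their poses are not given: they have to be found in the camera images.
- case: Fixed wooden box 210 mm deep, 440 wide, 107 high, tilted 25 degrees so its top faces up and to the robot (normal (-0.423, 0, 0.906) here). Origin on the counter, 60 mm below the box's underside centre; x to the high back, y along the width, z up. Clear divider at y = 0; in each half a nest ring (56 mm outside, 42 inside, its top 24 mm above the underside along the normal) at y = +127 or -127 mm.
- door_left (a joint): Clear door over the +y half, upper track, its top face 122 mm above the box's underside along the normal; 204 x 214 mm, 4 thick. Value in m: 0 shut, to 0.165 (end stop) sliding to the case's -y over the other door; then a gap 163 mm wide is open, the nest 83 mm from the side wall's inner face. Moves with about 1.5 N, stays where it is left.
- door_right (a joint): Clear door over the compartment at the case's -y side, in the lower track, upper face 113 mm above the box's underside; same size. Value in m: 0 shut, to 0.165 (end stop) as it slides along the case's +y under the other door. Same force; stays where it is left.
- door_left_pull (a point): Centre of the top of the left door's wooden pull, a fin 14 mm wide (case y), 50 mm long (up the slope), standing 36 mm above that door's face along the normal, near the door's outer edge. Axes: x up the slope, y as the case's y, z the slope's normal, pointing out.
- door_right_pull (a point): The same for the right door: a fin 14 mm wide, 50 mm long, standing 45 mm above its own (lower) door face, near the outer edge. Same axes.
- egg_center (a point): Turned wooden goose egg, loose, 90 g or so, 74 mm long, 54 mm in diameter at its widest, 27 mm from the blunt end. The blunt end is a half ball of radius 27 mm. This point is on its axis half-way up, 37 mm from either end; z points to the pointed end. It starts in a nest, blunt end down, axis along the slope's normal (about 25 degrees from vertical).
- ball_center (a point): Turned wooden ball of the same wood, 54 mm in diameter, loose in the other nest; its centre. To be left there.
- big_cup_rim (a point): Larger white ceramic egg cup, loose, 200 g or so, 60 mm high, mouth 50 mm outside and 42 mm inside, foot 60 mm across. Point: centre of its mouth at rim height; z up. The egg's blunt end sinks 10 mm below the rim, so that the egg's centre ends 27 mm above this point.
- small_cup_rim (a point): Small white ceramic egg cup, loose, 44 mm high, mouth 38 mm outside. Point: centre of its mouth at rim height. To be left where it stands.
Things that resemble listed ones, but are neither listed nor needed, are in the scene too. What is shaped like the part that bears big_cup_rim but green, purple or turquoise is not meant.

How it is judged:
On the way, in this order (a step that is already met when the one before it is completed fails the run):
1. the door over the egg's compartment is slid open by more than 100 mm (((y of egg_center in the frame of case above 0 m and value of joint door_left above 0.1 m) or (y of egg_center in the frame of case below 0 m and value of joint door_right above 0.1 m))), for 0.1 s.
2. the egg is in the mouth of the larger cup, within 10 mm of its seat, while the fingers still hold it (horizontal distance between egg_center and big_cup_rim below 0.012 m and z of egg_center in the frame of big_cup_rim below 0.037 m and contact force between the fingers and egg above 0.3 N), for 0.04 s.
At the end, for the whole second after the job is handed in: The egg rests seated in the larger cup: its centre within 10 mm of the cup's axis and 20 to 32 mm above the rim (27 when home), pointed end up within 15 degrees of vertical; the cup stands upright on the counter; both at rest, the egg released (horizontal distance between egg_center and big_cup_rim below 0.01 m and z of egg_center in the frame of big_cup_rim between 0.02 and 0.032 m and angle between egg_center's own z axis and vertical below 0.26 rad and angle between big_cup_rim's own z axis and vertical below 0.1 rad and height (world z) of big_cup_rim below 0.065 m and linear speed of each of egg, big_cup below 0.02 m/s); the robot touches nothing.
It fails at once if the ball is moved more than 25 mm (distance of ball_center from where it was at the start of the episode above 0.025 m).
It fails at once if the small cup is moved more than 25 mm (distance of small_cup_rim from where it was at the start of the episode above 0.025 m).
It also fails if it takes over 54 s, if anything falls off the work surface, if the arm or the gripper's body presses on something with over 40 N, if the wrist force passes 120 N, or if a joint passes its speed limit or range.

## Working session

There is one attempt and no reset: what is moved stays moved. The work goes in short steps, each a Python script; the robot and the scene stay as the last script left them, time stands still between calls to the robot, and variables do not carry over. Pictures are saved under pics/ and viewed, at most 10 in all, crops included, and the job is handed in when it is done.

```bash
mkdir -p pics; cat > h.py <<'E'
import numpy as np, cv2
from cell import r, optics
from scipy.spatial.transform import Rotation as R
def get(n):
    d=optics.get_image(n); np.savez(f'{n}.npz',**d); return d
def save(img,f): cv2.imwrite('pics/'+f,cv2.cvtColor(img,cv2.COLOR_RGB2BGR))
def cloud(d,T=None):
    z=d['depth']; v,u=np.mgrid[:480,:640]
    p=np.stack([(u-d['cx'])/d['fx']*z,(v-d['cy'])/d['fy']*z,z,np.ones_like(z)],-1)
    W=np.linalg.inv(d['camera_from_world']) if T is None else T
    return (p@W.T)[...,:3]
E
python3 - <<'E'
from h import *
print(r.finger_overhang,r.current_t(),r.current_tool_pos())
a=get('scene');b=get('top')
save(a['pixels'],'scene.png');save(b['pixels'],'top.png')
for d in(a,b): print(np.linalg.inv(d['camera_from_world']).round(3),d['fx'])
E
```

```text
0.022 0.0 [0.22700289 0.50062239 0.2527722 ]
[[-0.136  0.747 -0.651  1.199]
 [ 0.991  0.092 -0.101  0.052]
 [-0.015 -0.658 -0.753  0.948]
 [ 0.     0.     0.     1.   ]] 545.8429423517711
[[ 0.025 -0.996  0.081  0.384]
 [-1.    -0.026 -0.009 -0.022]
 [ 0.011 -0.08  -0.997  1.745]
 [ 0.     0.     0.     1.   ]] 622.2758922486817
```

View pics/scene.png

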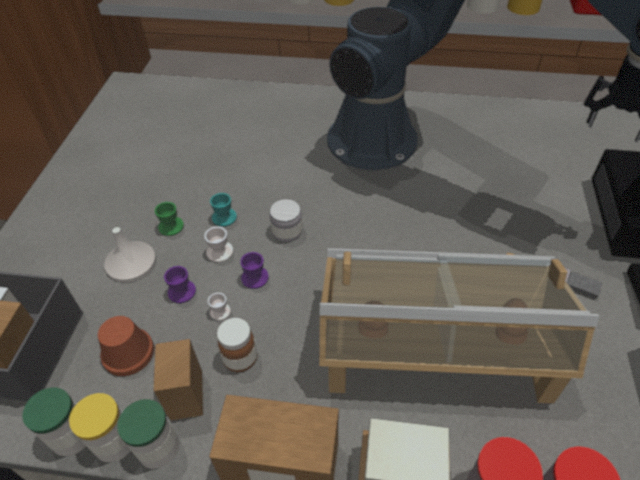

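View pics/top.png

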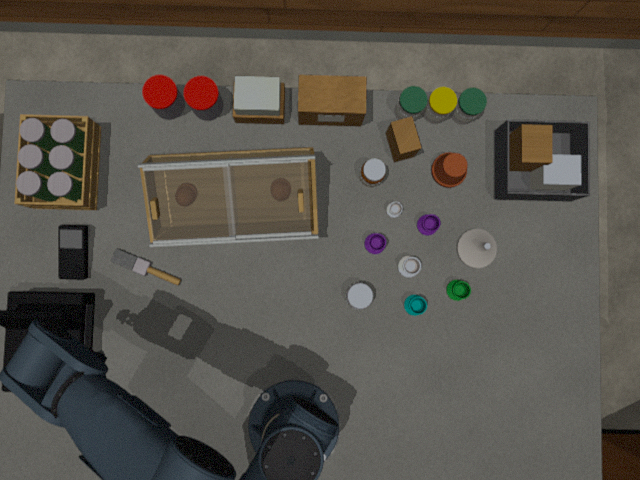

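The top view shows the case at (140–318, 150–243), with brown objects at (186,194) in the +y half and (281,189) in the -y half. The door pulls are at (154,209) and (301,202). There are two white cups: (410,266) looks larger and (395,209) smaller. The white funnel at (477,248) and the jars at (361,295) and (374,170) are not cups. I'll enlarge to confirm the cups and tell the egg from the ball.

```bash
python3 - <<'E'
from h import *
a=dict(np.load('scene.npz'));b=dict(np.load('top.npz'))
def c(d,u0,v0,w,h,s): return cv2.convertScaleAbs(cv2.resize(d['pixels'][v0:v0+h,u0:u0+w],(w*s,h*s),interpolation=cv2.INTER_CUBIC),alpha=1.4)
A=c(a,315,240,266,100,3);B=c(b,135,140,190,110,2);C=c(b,350,190,100,110,2);D=c(a,150,190,140,130,2)[:220]
row=np.zeros((260,798,3),np.uint8);x=0
for i in(B,C,D[:, :200]): row[:i.shape[0],x:x+i.shape[1]]=i;x+=i.shape[1]+5
save(np.vstack([A,row]),'crop.png')
Pb=cloud(b);Pa=cloud(a)
for n,P,l in(('top',Pb,[(186,194),(281,189),(154,209),(301,202),(410,266),(395,209),(150,240),(317,235),(142,158),(313,152),(152,210)]),('scene',Pa,[(515,312),(373,310),(347,268),(559,272),(217,235),(217,300)])):
    for u,v in l: print(n,u,v,P[v,u].round(3))
for n,d,P in(('top',b,Pb),('scene',a,Pa)):
    hsv=cv2.cvtColor(d['pixels'],cv2.COLOR_RGB2HSV)
    m=((hsv[...,1]<50)&(hsv[...,2]>150)).astype(np.uint8)
    k,_,st,ce=cv2.connectedComponentsWithStats(m)
    for i in range(1,k):
        if st[i,4]>40:
            u,v=ce[i].round().astype(int);print(n,ce[i].round(1),st[i],P[v,u].round(3),'zmax',np.percentile(P[_==i][:,2],90).round(3))
E
```

```text
top 186 194 [0.606 0.284 0.183]
top 281 189 [0.627 0.045 0.169]
top 154 209 [0.563 0.358 0.202]
top 301 202 [ 0.591 -0.007  0.199]
top 410 266 [ 0.444 -0.31   0.032]
top 395 209 [ 0.602 -0.269  0.019]
top 150 240 [0.492 0.387 0.114]
top 317 235 [ 0.516 -0.051  0.117]
top 142 158 [0.731 0.448 0.002]
top 313 152 [ 0.725 -0.034  0.17 ]
top 152 210 [0.561 0.365 0.197]
scene 515 312 [0.681 0.273 0.219]
scene 373 310 [0.7   0.05  0.212]
scene 347 268 [ 0.615 -0.002  0.206]
scene 559 272 [0.582 0.357 0.209]
scene 217 235 [ 0.424 -0.314  0.036]
scene 217 300 [ 0.59  -0.271  0.026]
top [256.4  92.8] [ 234   77   45   33 1361] [0.889 0.121 0.127] zmax 0.135
top [563.  170.1] [544 155  37  29 936] [ 0.708 -0.705  0.107] zmax 0.115
top [374.1 169. ] [364 159  21  21 340] [ 0.7   -0.2    0.093] zmax 0.1
top [254.1 161.5] [229 160  49   4  71] [0.689 0.114 0.2  ] zmax 0.217
top [171.2 167.4] [143 166  58   4  83] [0.668 0.318 0.213] zmax 0.217
top [270.6 235.1] [237 233  69   5  85] [0.513 0.07  0.117] zmax 0.126
top [404.6 269.7] [399 257  20  20  90] [ 0.432 -0.293  0.058] zmax 0.02
top [410.2 2
[... 416 characters left out ...]
49 -0.291  0.009] zmax 0.011
scene [494.  255.8] [437 253 114   7 355] [0.491 0.271 0.13 ] zmax 0.132
scene [392. 257.] [352 255  84   5 161] [0.511 0.077 0.121] zmax 0.124
scene [  2.  291.3] [  0 287   7  12  50] [ 0.677 -0.655  0.11 ] zmax 0.113
scene [216.7 301.1] [208 292  19  16 130] [ 0.591 -0.271  0.024] zmax 0.046
scene [367.4 305.3] [321 303  98   6 160] [0.693 0.039 0.213] zmax 0.219
scene [225.1 312.6] [218 305  12  15  71] [ 0.608 -0.252  0.009] zmax 0.009
scene [514.8 310.2] [420 306 178  10 693] [0.674 0.274 0.215] zmax 0.218
scene [233.  331.3] [217 318  33  28 718] [ 0.7   -0.198  0.098] zmax 0.097
scene [407.2 451.2] [ 366  419   84   61 4589] [0.889 0.119 0.131] zmax 0.132
```

View pics/crop.png

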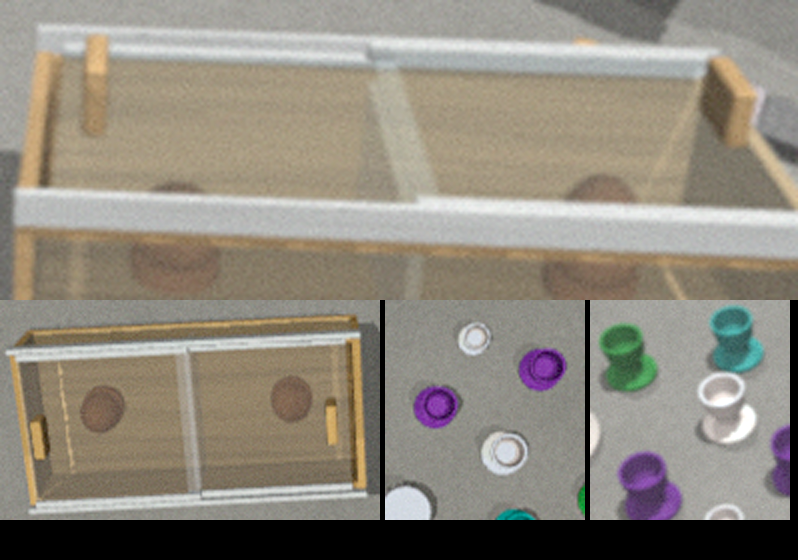

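The +y object (crop (600,180), top view (186,194)) looks taller than the -y one, so it is probably the egg. The big cup is at (410,266): it has the larger mouth and rim height about 0.06. The small cup is at (395,209). Next I'll compute the case frame and test egg against ball numerically.

```bash
cat > an.py <<'E'
from h import *
a=dict(np.load('scene.npz'));b=dict(np.load('top.npz'))
Pa,Pb=cloud(a),cloud(b)
# yaw from rail lines (white, in the case), both views
def white(d,P):
    h=cv2.cvtColor(d['pixels'],cv2.COLOR_RGB2HSV); return (h[...,1]<50)&(h[...,2]>140)
yaws=[];
for d,P in((a,Pa),(b,Pb)):
    w=white(d,P)
    for x0,x1,z0,z1 in((.47,.54,.1,.14),(.65,.72,.19,.23)):
        q=P[w&(P[...,0]>x0)&(P[...,0]<x1)&(P[...,2]>z0)&(P[...,2]<z1)&(P[...,1]>-.08)&(P[...,1]<.45)]
        l=cv2.fitLine(q[:,:2].astype(np.float32),cv2.DIST_HUBER,0,.01,.01).ravel()
        yaws.append(np.degrees(np.arctan2(-l[0]*np.sign(l[1]),abs(l[1]))));print(len(q),yaws[-1],np.median(q,0))
psi=np.radians(np.median(yaws));print('yaw',np.degrees(psi))
X=np.array([np.cos(psi),np.sin(psi),0]);Y=np.array([-np.sin(psi),np.cos(psi),0]);Z=np.array([0,0,1.])
c,s=np.cos(np.radians(25)),np.sin(np.radians(25));S=c*X+s*Z;N=-s*X+c*Z
M=np.array([S,Y,N]);U=np.array([.642,.17,.06])
E
python3 - <<'E'
from an import *
for n,P,d in(('scene',Pa,a),('top',Pb,b)):
    q=(P-U)@M.T; w=white(d,P)
    ins=(abs(q[...,0])<.14)&(abs(q[...,1])<.3)&(q[...,2]>.09)&(q[...,2]<.2)
    for lab,mm in(('rail front',w&ins&(q[...,0]<-.06)),('rail back',w&ins&(q[...,0]>.06)),('all',ins),('pullL',ins&(q[...,2]>.14)&(q[...,1]>0)),('pullR',ins&(q[...,2]>.14)&(q[...,1]<0)),('doorL',ins&(abs(q[...,0])<.07)&(q[...,1]>.05)&(q[...,1]<.16)),('doorR',ins&(abs(q[...,0])<.07)&(q[...,1]<-.03)&(q[...,1]>-.13))):
        v=q[mm]; print(n,lab,len(v),np.percentile(v,[1,10,50,90,99],0).round(3).tolist() if len(v) else '')
E
```

```text
992 4.5530972 [0.49918449 0.15079281 0.12725577]
1185 4.927344 [0.67869476 0.23241253 0.21593246]
564 5.6511936 [0.49694855 0.18888464 0.12590963]
662 5.058278 [0.680299   0.20898444 0.21256792]
yaw 4.9928107
scene rail front 992 [[-0.111, -0.201, 0.113], [-0.108, -0.152, 0.114], [-0.102, -0.007, 0.123], [-0.094, 0.175, 0.124], [-0.091, 0.22, 0.125]]
scene rail back 1190 [[0.091, -0.203, 0.119], [0.097, -0.148, 0.122], [0.105, 0.06, 0.123], [0.109, 0.192, 0.124], [0.111, 0.221, 0.125]]
scene all 18575 [[-0.107, -0.205, 0.091], [-0.083, -0.161, 0.105], [0.038, 0.013, 0.117], [0.108, 0.183, 0.123], [0.111, 0.218, 0.157]]
scene pullL 261 [[-0.021, 0.19, 0.14], [-0.014, 0.191, 0.142], [0.013, 0.194, 0.153], [0.027, 0.201, 0.158], [0.029, 0.204, 0.159]]
scene pullR 172 [[-0.025, -0.176, 0.141], [-0.016, -0.174, 0.144], [0.017, -0.169, 0.158], [0.024, -0.164, 0.16], [0.025, -0.162, 0.161]]
scene doorL 2309 [[-0.068, 0.051, 0.12], [-0.053, 0.061, 0.121], [0.007, 0.105, 0.122], [0.058, 0.149, 0.123], [0.069, 0.159, 0.124]]
scene doorR 2078 [[-0.068, -0.129, 0.112], [-0.054, -0.12, 0.113], [0
[... 311 characters left out ...]
9, 0.126], [0.109, 0.215, 0.13]]
top all 14131 [[-0.106, -0.207, 0.103], [-0.087, -0.161, 0.109], [0.006, 0.011, 0.117], [0.093, 0.182, 0.124], [0.11, 0.224, 0.155]]
top pullL 135 [[-0.021, 0.188, 0.141], [-0.016, 0.189, 0.147], [0.005, 0.195, 0.155], [0.025, 0.201, 0.16], [0.028, 0.203, 0.163]]
top pullR 114 [[-0.024, -0.177, 0.144], [-0.018, -0.176, 0.152], [0.001, -0.17, 0.158], [0.023, -0.165, 0.162], [0.025, -0.164, 0.165]]
top doorL 2272 [[-0.068, 0.051, 0.113], [-0.055, 0.061, 0.116], [0.002, 0.105, 0.121], [0.057, 0.149, 0.125], [0.069, 0.159, 0.129]]
top doorR 2041 [[-0.069, -0.129, 0.104], [-0.056, -0.12, 0.108], [0.002, -0.08, 0.113], [0.056, -0.04, 0.117], [0.068, -0.031, 0.122]]
```

```bash
cat >> an.py <<'E'
U=U+.013*Y+.001*S
E
python3 - <<'E'
from an import *
print(U,M.round(3).tolist())
th=np.linspace(0,2*np.pi,60)
def proj(d,p):
    q=(np.c_[p,np.ones(len(p))]@d['camera_from_world'].T); return np.c_[q[:,0]/q[:,2]*d['fx']+d['cx'],q[:,1]/q[:,2]*d['fy']+d['cy']]
g=R.random(3000,random_state=0).apply([0,0,1.])*.027
egg=g.copy(); egg[g[:,2]>0,2]*=47/27
for y in(.127,-.127):
  for n,d in(('scene',a),('top',b)):
    h=cv2.cvtColor(d['pixels'],cv2.COLOR_RGB2HSV); c0=proj(d,(U+M.T@[0,y,.05])[None])[0]
    res=[]
    for sh in(g,egg):
        p=proj(d,U+(np.array([0,y,.041])+sh)@M); res.append((p.min(0).round(1),p.max(0).round(1)))
    u,v=c0.astype(int); f=cv2.GaussianBlur(d['pixels'],(3,3),0).astype(int)
    w=f[v-30:v+30,u-30:u+30]; m=((w[...,0]-w[...,1])>np.median(w[...,0]-w[...,1])+0)&(w.sum(-1)<np.median(w.sum(-1))-45)
    k,L,st,ce=cv2.connectedComponentsWithStats(m.astype(np.uint8)); o=np.argsort(-st[1:,4])[:2]+1
    print(y,n,'ball',*res[0],'egg',*res[1],'blobs',[(st[i,:2]+[u-30,v-30],st[i,:2]+[u-30,v-30]+st[i,2:4],st[i,4]) for i in o])
# cups: rim points from both clouds
for nm,c0,zr in(('big',(.435,-.303),.06),('small',(.598,-.265),.044)):
  for n,P in(('scene',Pa),('top',Pb)):
    q=P[(np.hypot(P[...,0]-c0[0],P[...,1]-c0[1])<.045)&(abs(P[...,2]-zr)<.008)]
    if len(q)>5:
        (cx,cy),rad=cv2.minEnclosingCircle(q[:,:2].astype(np.float32)); print(nm,n,len(q),cx,cy,rad,q.mean(0),np.percentile(q[:,2],95))
E
```

```text
992 4.5530972 [0.49918449 0.15079281 0.12725577]
1185 4.927344 [0.67869476 0.23241253 0.21593246]
564 5.6511936 [0.49694855 0.18888464 0.12590963]
662 5.058278 [0.680299   0.20898444 0.21256792]
yaw 4.9928107
[0.64177147 0.18302955 0.06042262] [[0.903, 0.079, 0.423], [-0.087, 0.996, 0.0], [-0.421, -0.037, 0.906]]
0.127 scene ball [499.7 305.6] [531.  335.6] egg [499.7 296.9] [531.4 335.6] blobs [(array([485, 324]), array([531, 346]), np.int32(560)), (array([506, 299]), array([526, 306]), np.int32(100))]
0.127 top ball [172.9 185.5] [193.5 205.8] egg [172.6 185.5] [193.5 206.7] blobs [(array([176, 183]), array([197, 206]), np.int32(308)), (array([152, 197]), array([161, 218]), np.int32(52))]
-0.127 scene ball [360.8 301.2] [390.3 330.8] egg [360.8 292.5] [390.3 330.8] blobs [(array([345, 318]), array([391, 340]), np.int32(589)), (array([392, 320]), array([405, 324]), np.int32(28))]
-0.127 top ball [268.3 179.8] [288.6 200. ] egg [268.3 179.8] [288.6 200.9] blobs [(array([271, 179]), array([291, 201]), np.int32(276)), (array([297, 189]), array([303, 193]), np.int32(19))]
big scene 181 0.44394347071647644 -0.30854272842407227 0.0268468726426363 [ 0.44310131 -0.30786318  0.05780501] 0.06261297420673151
big top 91 0.44490939378738403 -0.30978018045425415 0.025051798671483994 [ 0.44557477 -0.31122606  0.05926177] 0.06516760426552815
small scene 137 0.6014480590820312 -0.26388514041900635 0.020264964550733566 [ 0.60095366 -0.264996    0.04214729] 0.04597720823709812
small top 52 0.603590190410614 -0.2657378315925598 0.018955226987600327 [ 0.60473077 -0.26737209  0.04336703] 0.048101696445847816
```

The apex rows decide it. The +y object's apex is at row 299, where an egg predicts 297 and a ball 306. The -y object's is at about 301, where a ball predicts 301 and an egg 292. So the egg is under door_left. The big cup is at (0.4445, -0.309), with measured rim radius 25 mm and height 60 mm, which match. Now I'll open the left door by gripping its pull.

```bash
cat >> h.py <<'E'
U=np.array([.6418,.1830,.0604]);psi=np.radians(4.99)
X=np.array([np.cos(psi),np.sin(psi),0]);Y=np.array([-np.sin(psi),np.cos(psi),0]);Z=np.array([0,0,1.])
c_,s_=np.cos(np.radians(25)),np.sin(np.radians(25));S=c_*X+s_*Z;N=-s_*X+c_*Z
M=np.array([S,Y,N])
def W(s,y,n): return U+M.T@np.array([s,y,n])   # case slope coords -> world
def rot(z,y): y=np.array(y);z=np.array(z); return R.from_matrix(np.array([np.cross(y,z),y,z]).T).as_quat()
def st(t=''): print(t,'t',round(r.current_t(),2),'p',r.current_tool_pos().round(3),'open',round(r.current_opening(),3),'ff',np.round(r.current_finger_force(),1),'F',r.current_contact_force().round(1))
E
cat > open.py <<'E'
from h import *
best=[(abs(q[5]),f) for f in(1,-1) if (q:=r.inverse_kinematics(W(.002,.183,.25),rot(-N,f*Y))) is not None]
print(best); f=min(best)[1]; o=rot(-N,f*Y); print('f',f)
r.set_gripper(.6)
r.move_to(W(.002,.183,.25),o)
r.move_linear(W(.002,.183,.132+.022),vel=.15); st('down')
r.set_gripper(0,30); st('grip')
r.move_linear(W(.002,.183-.160,.154),vel=.12); st('slid')
r.set_gripper(.6); r.move_linear(W(.002,.023,.26),vel=.25)
r.move_to(W(-.02,.127,.30),o)
T=np.eye(4);T[:3,:3]=R.from_quat(r.current_ee_rot()).as_matrix();T[:3,3]=r.current_tool_pos()
d=get('wrist');P=cloud(d,T@d['mount']);np.save('P.npy',P);save(d['pixels'],'wrist1.png');st('end');print(d['mount'].round(3))
q=(P-U)@M.T; e=q[(abs(q[...,0])<.05)&(abs(q[...,1]-.12)<.05)&(q[...,2]>.03)&(q[...,2]<.1)]
print(len(e),np.percentile(e,[1,50,99],0).round(3)); k=e[e[:,2]>np.percentile(e[:,2],99)-.006];print('apex',k.mean(0).round(4))
E
python3 open.py
```

```text
[(np.float64(0.8835937555151543), 1), (np.float64(2.2579988980746393), -1)]
f 1
down t 2.58 p [0.563 0.36  0.202] open 0.599 ff 0.0 F [-0.1  0.2  1.1]
grip t 3.0 p [0.563 0.36  0.202] open 0.152 ff 32.5 F [-5.7 -0.1  5.8]
slid t 4.48 p [0.575 0.2   0.202] open 0.16 ff 35.2 F [-21.7  -3.8  18.8]
end t 6.08 p [0.486 0.297 0.322] open 0.602 ff 0.0 F [-0.1 -0.3  0.3]
[[ 0.001 -0.954 -0.299  0.075]
 [ 1.     0.001  0.    -0.001]
 [-0.    -0.299  0.954 -0.119]
 [ 0.     0.     0.     1.   ]]
1851 [[-0.025  0.097  0.038]
 [-0.007  0.121  0.071]
 [ 0.02   0.145  0.084]]
apex [0.0007 0.1216 0.0813]
```

View pics/wrist1.png

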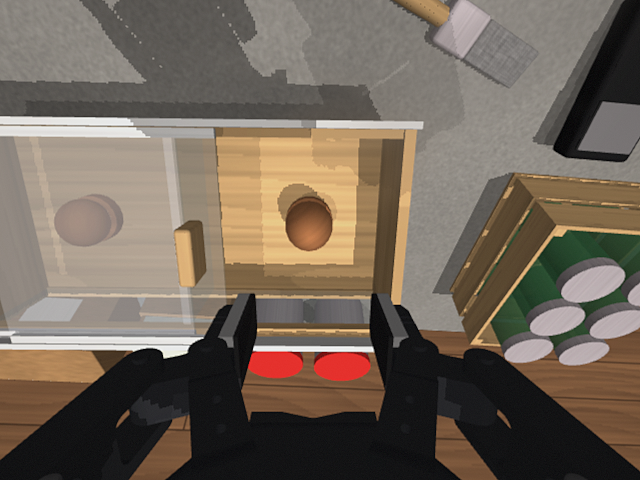

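The wrist view shows the door open with its pull at (190,255). The egg stands free at (309,223), at case (0.000, 0.121), apex n = 0.084. The ball is at (85,220), still under glass. Now I'll grasp, lift, and carry the egg above the cup, then look again.

```bash
cat > grab.py <<'E'
from h import *
o=rot(-N,Y)
r.set_gripper(.9)
r.move_linear(W(0,.121,.20),vel=.2)
r.move_linear(W(0,.121,.049),vel=.1); st('down')
r.set_gripper(0,25); st('grip')
r.move_linear(W(0,.121,.25),vel=.12); st('up')
c=np.array([.4445,-.309])
b=[]
for a in np.radians(np.arange(-90,91,15)):
    for f in(1,-1):
        y=f*np.array([np.cos(a),np.sin(a),0]); q=r.inverse_kinematics(np.r_[c,.25],rot([0,0,-1],y))
        if q is not None: b.append((np.abs(np.array(q)-r.current_q()).max(),tuple(y)))
b.sort(); y=b[0][1]; print(b[0]); np.save('y.npy',y)
r.move_to(np.r_[c,.22],rot([0,0,-1],y)); st('hover')
T=np.eye(4);T[:3,:3]=R.from_quat(r.current_ee_rot()).as_matrix();T[:3,3]=r.current_tool_pos()
d=get('wrist');P=cloud(d,T@d['mount']);np.save('P.npy',P);np.save('T.npy',T);save(d['pixels'],'wrist2.png')
E
python3 grab.py
```

```text
down t 8.78 p [0.611 0.302 0.105] open 0.899 ff 0.0 F [0.6 0.9 0.7]
grip t 9.12 p [0.611 0.303 0.106] open 0.615 ff 25.2 F [-2.8  5.1  4.2]
up t 10.94 p [0.526 0.294 0.286] open 0.607 ff 26.3 F [-0.5  0.5 -0.3]
(np.float64(1.1949197660433333), (np.float64(0.25881904510252074), np.float64(0.9659258262890683), np.float64(0.0)))
hover t 13.13 p [ 0.445 -0.308  0.22 ] open 0.608 ff 26.3 F [ 0.3  0.2 -1. ]
```

View pics/wrist2.png

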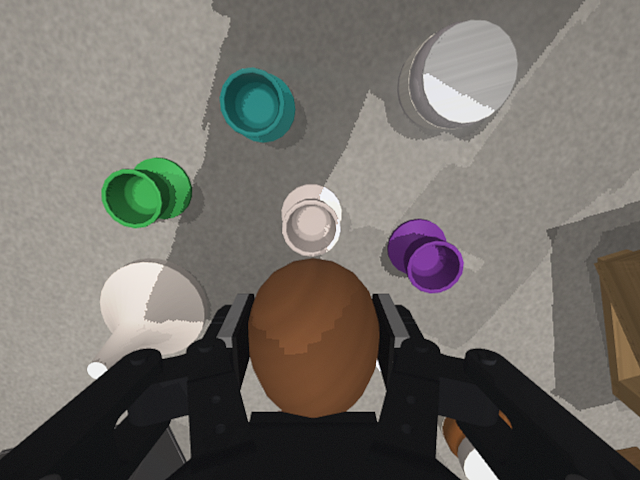

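The wrist view shows the egg held between the pads at (313,340), blunt end out. The white big cup's mouth is at (311,227), on the jaws' centre line. I'll measure the rim and the egg's pose in the hand from the depth.

```bash
python3 - <<'E'
from h import *
from scipy.optimize import least_squares
P=np.load('P.npy');T=np.load('T.npy')
q=P[(np.hypot(P[...,0]-.4445,P[...,1]+.309)<.04)&(abs(P[...,2]-.060)<.004)]
print('rim',len(q),cv2.minEnclosingCircle(q[:,:2].astype(np.float32)),np.percentile(q[:,2],[5,50,95]))
t=(P-T[:3,3])@T[:3,:3]
e=t[260:410,255:372].reshape(-1,3); e=e[(np.abs(e[:,:2])<.032).all(1)&(abs(e[:,2])<.07)]
print(len(e),e.min(0),e.max(0))
def f(x):
    ax=np.array([x[3],x[4],-1]);ax/=np.linalg.norm(ax); d=e-x[:3]; h=d@ax; rho2=(d**2).sum(1)-h**2
    return (np.sqrt(rho2+np.where(h>0,h*27/47,h)**2)-.027)
s=least_squares(f,[0,0,.006,0,0],loss='soft_l1',f_scale=.002)
print('blunt centre',s.x[:3].round(4),'axis',s.x[3:].round(3),'rms',np.sqrt(np.mean(f(s.x)**2)))
ax=np.array([s.x[3],s.x[4],-1]);ax/=np.linalg.norm(ax)
print('world bc',T[:3,:3]@s.x[:3]+T[:3,3],'axis',T[:3,:3]@ax)
E
```

```text
rim 791 ((0.4458184838294983, -0.31113216280937195), 0.024733910337090492) [0.05680481 0.05822881 0.05944135]
15609 [-0.01285192 -0.02430846 -0.03578932] [0.025335   0.02381763 0.02147068]
blunt centre [-0.0025 -0.0006  0.0126] axis [-0.012  0.019] rms 0.00035692606792386584
world bc [ 0.44723131 -0.30960007  0.20745397] axis [0.01606094 0.01534748 0.99975322]
```

```bash
cat > place.py <<'E'
from h import *
p=np.array([.4445-.0017,-.309-.0009,.12]); f0=r.current_contact_force()[2]
r.move_linear(p,vel=.12); f0=r.current_contact_force()[2]
p[2]=.0925; r.move_linear(p,vel=.03); st('near')
while p[2]>.0865 and r.current_contact_force()[2]-f0<2:
    p[2]-=.0007; r.move_linear(p,vel=.02)
r.sleep(.2); st('seat')
r.set_gripper(.75); r.set_gripper(.95); r.sleep(.3); st('rel')
p[2]=.25; r.move_linear(p,vel=.12)
p[:2]-=[.10,-.03]; r.move_linear(p,vel=.2); r.sleep(.3); st('away')
for n in('scene','top'):
    P=cloud(get(n)); q=P[(np.hypot(P[...,0]-.4455,P[...,1]+.3105)<.05)&(P[...,2]>.07)&(P[...,2]<.2)]
    print(n,len(q),np.percentile(q,[1,50,99],0).round(3))
d=np.load('scene.npz')['pixels'];save(cv2.resize(d[190:290,150:290],None,fx=4,fy=4,interpolation=2),'fin.png')
E
python3 place.py
```

```text
near t 15.23 p [ 0.443 -0.31   0.093] open 0.607 ff 26.3 F [ 0.1 -0.5 -1.7]
seat t 16.68 p [ 0.443 -0.31   0.089] open 0.607 ff 26.6 F [ 1.4 -0.1  3.6]
rel t 17.57 p [ 0.443 -0.31   0.089] open 0.954 ff 0.0 F [ 0.2  0.8 -0.6]
away t 20.04 p [ 0.343 -0.28   0.25 ] open 0.952 ff 0.0 F [0.6 0.5 0. ]
scene 558 [[ 0.432 -0.328  0.071]
 [ 0.459 -0.301  0.102]
 [ 0.471 -0.282  0.124]]
top 323 [[ 0.421 -0.332  0.075]
 [ 0.444 -0.305  0.109]
 [ 0.471 -0.284  0.129]]
```

View pics/fin.png

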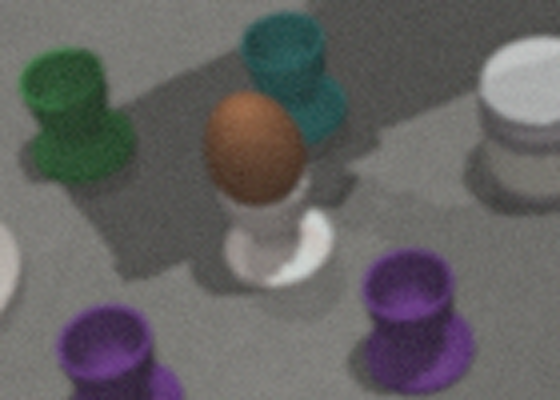

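The egg sits upright in the white cup at (255,150) in the crop, leaning no more than the cups around it do from perspective. Its top is at z of about 0.124, which is the expected height. The gripper is clear.

```bash
python3 -c "
from h import *
print(r.hand_in())"
```

```text
the job is handed in; nothing more can be done
None
```

The goose egg stands pointed end up in the larger white cup, seated while still held and then released; the ball and the small cup were not touched, and the job was handed in at about 20 s of the 54 s allowed, with no verdict returned.

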